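Clamp the plaster block in the carving jig

TASK

Slide the plaster block along the carving jig's bed until it sits fully home in the corner, flush against both low wooden fences and flat on the bed, then push the toggle clamp's black handle down over centre until it rests firmly on its stop screw, so that the rubber pad holds the block. Feel for the fences and for the stop and do not force them: plaster chips, and the handle bends if you press on hard. Let go, and leave the mug, brush, stand and mallet where they are.

Things in the scene. Friction and masses are not known exactly. Their poses are not given: they have to be found in the camera images.
- jig: plywood baseboard fixed on the table, 170 x 400 mm, 18 mm thick (its top, the bed, is 18 mm above the table). Origin on the table under the board. Its y axis runs lengthwise, from the clamp's handle (-y end) to the block (+y end); x runs across, away from the robot; z up. The clamp lies in the lengthwise vertical plane x = 0
- seat (a point): the point on the bed, 18 mm above the table, where the block's origin must be when the block is home; axes as the jig's. From here the end fence's face is 55 mm towards -y and the side fence's face 28 mm towards +x
- fences: two dark wooden strips on the bed, 10 mm high and 16 mm thick, forming a corner: the end fence (90 mm, across the jig, its face looks to the jig's +y) and the side fence (150 mm, lengthwise, its face looks to -x, on the side away from the robot). Origin and axes are the jig's. More than 40 N between block and fences chips the plaster
- block: white plaster block, rosette on top, 56 (x) x 110 (y) x 32 (z) mm, 0.22 kg. Origin: centre of its underside. Starts flat on the bed 25 to 60 mm short of the end fence, 10 to 45 mm short of the side fence, turned up to 0.3 rad. Grip across its 56 mm at its middle, fingertips 12 mm or more above the bed to clear the fences, and slide it; the raised clamp arm keeps off the room above
- handle: clamp handle: steel bar 12 mm thick with a round black rubber grip 22 mm across, 66 to 106 mm out from the pivot (bar end 117 mm). Origin on its pivot, a fixed level hinge along the jig's x. Its x axis runs out along the bar (to the jig's -y), its z is the upper face, which is pushed. Starts 1.24 rad above level; pushed, it swings down towards the jig's -y end and lowers the pad
- grip (a point): point on the upper surface of the handle's grip, 92 mm out from the pivot and 11 mm above the bar's axis: the place to push; it turns with the handle. Stiff (0.65 N m friction): the handle stays where it is left and does not snap over. Needs 5 to 15 N here. 18 to 25 N here seats it on the stop; the robot must never push the handle with over 35 N
- dead_centre (a point): fixed point where the axis of the grip, 92 mm from the pivot, passes at dead centre (bar 0.04 rad above level). The pad meets the block 0.27 rad earlier. The stop lies beyond, 0.04 to 0.21 rad past dead centre depending on how its screw is set; it is felt as a sharp rise of force
- frame: the clamp's bright steel frame, fixed on the bed behind the end fence, with what it carries: hold-down arm, pad, and the stop screw standing under the bar 50 mm out from the handle's pivot, its height set differently each time, up to 4 mm up or down. Origin and axes are the jig's. Handle and frame touch only at the stop; resting there they must press by over 3 N
- pad: black rubber pad, 20 mm across, on a sprung spindle (4 N per mm) at the end of the clamp's 80 mm arm. Origin on the arm's centre line, 24 mm above the pad's face. With the handle down it presses on the block's top, 35 mm from the block's end at the fence, by about 15 to 32 N; with the handle up it stands clear
- mug: blue ceramic mug, 76 mm across, 85 mm high, standing upright; a bystander. Origin under its centre
- brush: hand brush lying flat; a bystander
- whirler: small turned wooden stand, 90 mm across, 55 mm high; a bystander. Origin under its centre
- mallet: wooden mallet lying flat; a bystander
Not all that is in view belongs to the job. Of the things that look like the block, the largest one is meant.

How it is judged:
On the way, in this order (a step that is already met when the one before it is completed fails the run):
1. the block is home: within 2 mm of flush on both fences, square to within 0.035 rad, flat on the bed, and the pad not yet on it (x of block in the frame of seat between -0.002 and 0.002 m and y of block in the frame of seat between -0.002 and 0.002 m and z of block in the frame of seat below 0.003 m and angle between the y axis of block and the y axis of seat, either way round below 0.035 rad and contact force between pad and block below 1 N), for 0.2 s.
2. the handle is down over centre on its stop and the pad presses the block with over 8 N (contact force between frame and handle above 3 N and contact force between pad and block above 8 N), for 0.2 s.
At the end, for the whole second after the job is handed in: The block lies flat in the corner, within 2 mm of flush with both fences and square to within 0.035 rad, at rest; the pad presses on it with more than 8 N, and the handle, let go, rests on its stop screw with more than 3 N (all of step 2 and x of block in the frame of seat between -0.002 and 0.002 m and y of block in the frame of seat between -0.002 and 0.002 m and z of block in the frame of seat below 0.003 m and angle between the y axis of block and the y axis of seat, either way round below 0.035 rad and linear speed of block below 0.01 m/s); the robot touches nothing.
It fails at once if the robot pushes the handle with more than 35 N (contact force between any of the fingers, the arm and handle above 35 N).
It fails at once if block and fences press on each other with more than 40 N (the plaster chips) (contact force between block and fences above 40 N).
It fails at once if a bystander (mug, brush, stand, mallet) is moved by more than 20 mm (distance of any of mug, brush, whirler, mallet from where it was at the start of the episode above 0.02 m).
It also fails if it takes over 70 s, if anything falls off the work surface, if the arm or the gripper's body presses on something with over 40 N, if the wrist force passes 120 N, or if a joint passes its speed limit or range.

ROBOT

A 6-joint arm with a two-finger parallel gripper is mounted at the origin on the work surface. World frame = base frame: x ahead of the robot, y to its left, z up, the work surface at z = 0. Lengths are in m, angles in rad, forces in N, time in s.
With the tool pointing down it reaches from about 0.35 to 0.775 m from the base axis. Payload 5.5 kg.
Tool frame: the origin (TCP) lies between the finger pads; the fingertips stand 19 mm ahead of it and the grasp point (between the pads) is the TCP (env.tcp_to_tips is the distance from the TCP to the fingertips, in m); z points along the fingers, y is the direction in which the jaws open and shut (so a half turn about z gives the same grasp; the last joint's range is limited). The gripper opens to 85 mm and grips with 20 to 120 N. Pads are 22 mm wide; open, the fingers measure 114 mm over their backs; the gripper's body (76 mm by 85 mm) begins 54 mm behind the grasp point. The pads swing forward as they close: fully open they stand 13 mm farther back than shut.
Start: joints at [-1.453, 0.313, 0.046, 1.304, 0, 1.431], TCP at [0.147, -0.556, 0.25] pointing down, gripper open.
Joint ranges: [-2.76, 2.76], [-0.86, 1.69], [-1.03, 1.26], [-2.2, 2.34], [-1.47, 1.5], [-3.14, 3.14]. Speed limits (rad/s): [2.57, 2.57, 3.14, 3.14, 3.14, 3.14].

INTERFACE

Orientations are given as a unit quaternion [w, x, y, z].
In Python, from workcell import env, eyes, job gives the robot as it stands. The module is installed in compiled form; this text tells all that it offers.
- The arm moves only by the tool move_arm, never from a script. Its argument "commands" is a list of rows, each a list of 3 entries, a list of its own where there are three numbers: the shift along the world's x, y, z as a fraction of full scale, then the turn, a rotation vector about the world's x, y, z as a fraction of full scale, then the gripper command: -1 is shut, 1 is fully open, values between are in proportion. In form: [[[x, y, z], [wx, wy, wz], gripper], ...]. A call has 1 to 5 rows; each row shifts and turns the commanded pose from where the row before left it; what a row does not reach is not made up. Full scale, the value 1, is 0.04 m for a shift and 8 degrees for a turn. A row lasts 1/10 s, in which the tool goes at most 50 mm and 8.59 degrees, less where a joint would pass 70% of its speed; a pose out of reach is approached as far as the arm can. A call with a number of a shift or a turn outside -1 to 1 is refused whole. A call with a gripper value outside its range is refused whole. The fingers move at their own pace and stop on an object; "newtons" is the grip in N (left out, the last holds). Time passes only in rows, so rows that do not move let the fingers close. It gives the time, the measured TCP pose, the force and the opening at its end, in the units of the state.
- env.get_state(): the state, without advancing time (a new reading comes with each control period).
- eyes.read_camera(name): name is "side" or "top" or "wrist"; returns a dict with "frame" (420x560x3 uint8, red, green, blue), "mtx" (3x3 intrinsics, pixels), "camera_from_world" (4x4, takes a point from world to camera coordinates); the wrist camera has in their place "mount" (4x4, takes a point from camera to tool coordinates, whose origin is the TCP and whose axes are the flange's). Camera axes: x right, y down, z forward; pixel columns grow to the right and rows downward; lengths in m; the calibration is good to about 2 mm. A picture is of the moment at which its call begins: read the wrist's pose just before it. There is no depth.
- job.hand_in(): hands the job in, once; it reports no verdict.
The state is a dict: "clock": time; "joint_pos": joint angles; "qvel": joint speeds; "tau": joint torques, N m; "tcp_pos": TCP position; "orientation": TCP orientation; "wrist_force": force on the tool from outside, world axes, zero at the start; "ft_torque": the same for the moment, N m; "finger_gap": finger opening in m.
Only numpy, scipy, OpenCV 4.12 (cv2) and the standard library are available. Lean on these libraries where they do the work, as an engineer would, in place of code of your own. Each camera call takes 0.05 s, during which the arm holds its last target.

## Working session

There is one attempt and no reset: what is moved stays moved. The work goes in short steps, Python scripts to look and compute and a tool call to move; the robot and the scene stay as the last step left them, time stands still between calls to the robot, and variables do not carry over. Pictures are saved under pics/ and viewed, and the job is handed in when it is done.

Besides the shell and the picture viewer there is one more tool, called after "Emit:" as name(argument=value, ...) on one line, values as JSON. move_arm: Moves the arm, as the interface text tells. Its arguments: {"type":"object","properties":{"commands":{"type":"array","items":{"type":"array"}},"newtons":{"type":"number"}},"required":["commands"]}

```bash
mkdir -p pics; ls
python3 - <<'E'
from workcell import env, eyes, job
import cv2
s=env.get_state()
print({k:s[k] for k in s})
for n in ["side","top","wrist"]:
    c=eyes.read_camera(n); cv2.imwrite(f"pics/{n}0.png",c["frame"][:,:,::-1])
    print(n,c["mtx"].tolist(),c.get("camera_from_world",c.get("mount")).round(4).tolist())
E
```

```text
pics
{'clock': 0.0, 'joint_pos': array([-1.45261877e+00,  3.14032059e-01,  4.49792548e-02,  1.30363239e+00,
       -4.27871144e-06,  1.43122077e+00]), 'qvel': array([ 5.96971767e-04, -4.28303636e-05, -1.32986782e-03,  5.84068704e-04,
        4.98757959e-04,  7.99149684e-04]), 'tau': array([-4.55573272e-04, -4.80627573e+01,  2.98532653e+01,  1.94623950e-02,
       -1.59985361e-04,  4.36499477e-06]), 'tcp_pos': array([ 0.14651721, -0.55551305,  0.24939097]), 'orientation': array([-9.44402429e-04,  9.91706462e-01,  1.28520045e-01,  7.96506787e-06]), 'wrist_force': array([-0.33408622,  0.42599597, -0.2057274 ]), 'ft_torque': array([0.02945254, 0.02215915, 0.00456523]), 'finger_gap': 0.08527124007262485}
side [[427.60627094953367, 0.0, 277.4954854571503], [0.0, 427.60627094953367, 203.16262524193564], [0.0, 0.0, 1.0]] [[-0.9905, -0.1369, -0.0125, 0.5058], [-0.0868, 0.6935, -0.7152, 0.1722], [0.1066, -0.7073, -0.6988, 1.1985], [0.0, 0.0, 0.0, 1.0]]
top [[412.2063745236287, 0.0, 280.3893892028332], [0.0, 412.2063745236287, 207.47886135004373], [0.0, 0.0, 1.0]] [[0.0164, -0.9998, 0.0122, -0.0718], [-0.9979, -0.0171, -0.0623, 0.536], [0.0625, -0.0111, -0.998, 1.3529], [0.0, 0.0, 0.0, 1.0]]
wrist [[325.76428809119585, 0.0, 274.70786955796723], [0.0, 325.76428809119585, 212.5270181584053], [0.0, 0.0, 1.0]] [[0.0003, -0.9656, -0.26, 0.0661], [1.0, 0.0005, -0.0007, 0.0008], [0.0008, -0.26, 0.9656, -0.1234], [0.0, 0.0, 0.0, 1.0]]
```

View pics/side0.png

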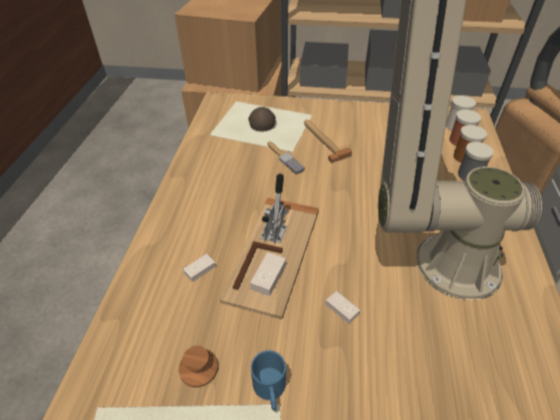

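View pics/top0.png

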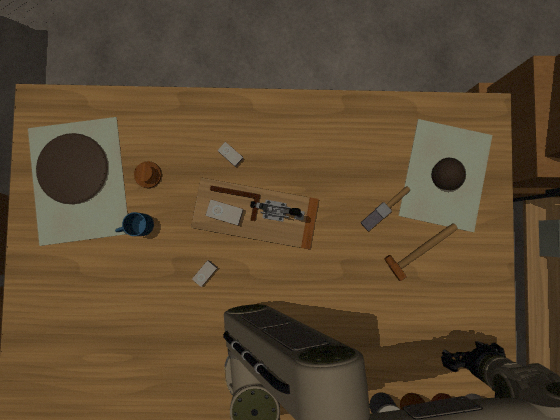

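View pics/wrist0.png

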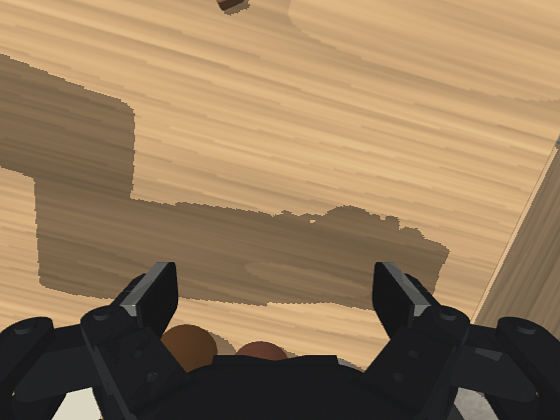

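Candidates for the block: top px (225,212) on the jig (the largest), (231,154), and (205,273), both smaller and off the jig. The choice is (225,212). I'll check it in a crop.

```bash
cat > h.py <<'E'
from workcell import env, eyes, job
import cv2, numpy as np
from scipy.spatial.transform import Rotation as R
def cam(n):
    s=env.get_state(); c=eyes.read_camera(n)
    if n=="wrist":
        q=s["orientation"]; T=np.eye(4); T[:3,:3]=R.from_quat([q[1],q[2],q[3],q[0]]).as_matrix(); T[:3,3]=s["tcp_pos"]
        W=T@c["mount"]
    else: W=np.linalg.inv(c["camera_from_world"])
    return c["frame"],c["mtx"],W
def ray(K,W,px,z):
    d=W[:3,:3]@np.linalg.inv(K)@np.array([px[0],px[1],1.]); o=W[:3,3]
    return o+d*(z-o[2])/d[2]
def proj(K,W,p):
    c=np.linalg.inv(W)@np.append(p,1); u=K@c[:3]; return u[:2]/u[2]
def save(n,f): cv2.imwrite(f"pics/{n}.png",f[:,:,::-1])
E
python3 - <<'E'
from h import *
f,K,W=cam("top"); save("topz",cv2.resize(f[165:265,180:340],None,fx=5,fy=5,interpolation=cv2.INTER_CUBIC))
for p in [(225,212),(290,212),(137,225),(148,175)]: print(p,ray(K,W,p,.05).round(3))
f,K,W=cam("side"); save("sidez",cv2.resize(f[165:325,180:340],None,fx=3.7,fy=3.7,interpolation=cv2.INTER_CUBIC))
E
```

```text
(225, 212) [0.517 0.117 0.05 ]
(290, 212) [ 0.521 -0.094  0.05 ]
(137, 225) [0.471 0.399 0.05 ]
(148, 175) [0.633 0.369 0.05 ]
```

View pics/topz.png

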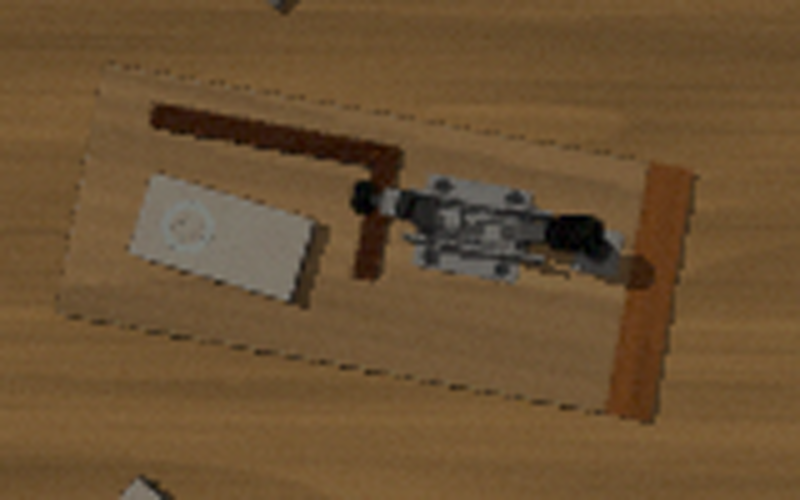

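View pics/sidez.png

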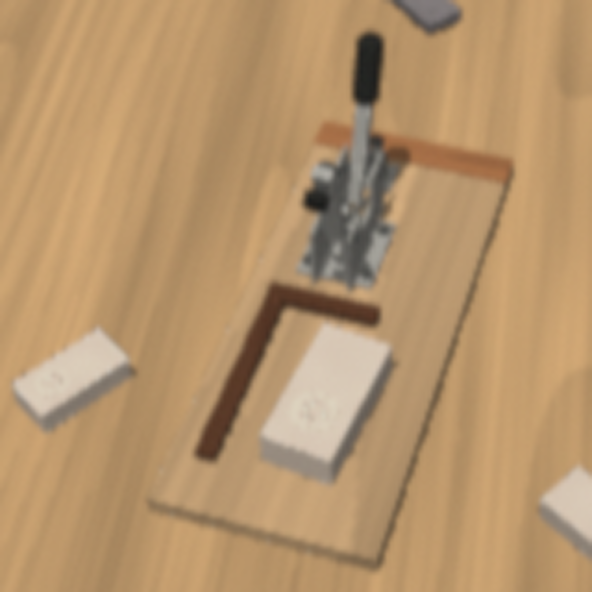

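Both crops confirm it: the block on the jig is the largest, with the rosette. Its top corners in the top view are about (211,200), (243,209), (239,225) and (206,215).

Run:
```python
from h import *
f,K,W=cam("top")
z=lambda p:(180+(p[0]-2)/5,165+(p[1]-2)/5)
def pr(n,ps,h): 
    P=np.array([ray(K,W,z(p),h) for p in ps]); print(n,P[:,:2].round(4).tolist(),P.mean(0).round(4)); return P
B=pr("board",[(107,66),(693,172),(653,422),(60,315)],.018)
F=pr("side fence inner",[(150,126),(385,168)],.028)
E=pr("end fence face",[(355,279),(372,172)],.028)
b=pr("block",[(155,174),(316,222),(294,302),(130,252)],.05)
for n,a in [("board long",B[0]-B[1]),("board long2",B[3]-B[2]),("side",F[0]-F[1]),("end",E[1]-E[0]),("blk",b[0]-b[1]),("blk2",b[3]-b[2]),("blk short",b[0]-b[3]),("bs2",b[1]-b[2])]:
    print(n,np.linalg.norm(a).round(4),np.degrees(np.arctan2(a[1],a[0])).round(2))
```

```text
board [[0.6315, 0.2031], [0.5676, -0.1882], [0.4014, -0.1635], [0.4655, 0.2293]] [0.5165 0.0202 0.018 ]
side fence inner [[0.5909, 0.1718], [0.5658, 0.0163]] [0.5784 0.094  0.028 ]
end fence face [[0.4922, 0.0345], [0.563, 0.0248]] [0.5276 0.0297 0.028 ]
block [[0.5575, 0.1642], [0.5281, 0.0592], [0.4761, 0.0723], [0.5066, 0.1789]] [0.517  0.1187 0.05  ]
board long 0.3965 80.71
board long2 0.3981 80.73
side 0.1575 80.83
end 0.0714 -7.83
blk 0.109 74.36
blk2 0.1109 74.02
blk short 0.053 -16.19
bs2 0.0536 -14.09
```

Emit:
move_arm(commands=[[[0.46, 0.84, 0.2], [0, 0, 0.37], 1], [[0.46, 0.84, 0.2], [0, 0, 0.37], 1], [[0.46, 0.84, 0.2], [0, 0, 0.37], 1], [[0.46, 0.84, 0.2], [0, 0, 0.37], 1], [[0.46, 0.84, 0.2], [0, 0, 0.37], 1]])

```text
clock: 0.8
tcp_pos: [0.239, -0.3866, 0.2906]
orientation: [0.0, 0.967, 0.256, 0.0]
wrist_force: [0.9, 0.5, -0.5]
finger_gap: 0.0856
```

Emit:
move_arm(commands=[[[0.46, 0.84, 0], [0, 0, 0.37], 1], [[0.46, 0.84, 0], [0, 0, 0.37], 1], [[0.46, 0.84, 0], [0, 0, 0.37], 1], [[0.46, 0.84, 0], [0, 0, 0.37], 1], [[0.46, 0.84, 0], [0, 0, 0.37], 1]])

```text
clock: 1.3
tcp_pos: [0.331, -0.2186, 0.2905]
orientation: [0.0, 0.926, 0.378, 0.0]
wrist_force: [0.7, -0.6, -0.2]
finger_gap: 0.0856
```

Emit:
move_arm(commands=[[[0.46, 0.84, 0], [0, 0, 0.37], 1], [[0.46, 0.84, 0], [0, 0, 0.37], 1], [[0.46, 0.84, 0], [0, 0, 0.37], 1], [[0.46, 0.84, 0], [0, 0, 0.37], 1], [[0.46, 0.84, 0], [0, 0, 0.37], 1]])

```text
clock: 1.8
tcp_pos: [0.4231, -0.0505, 0.2905]
orientation: [0.0, 0.869, 0.495, 0.0]
wrist_force: [0.2, -1.1, 0.1]
finger_gap: 0.0852
```

Emit:
move_arm(commands=[[[0.46, 0.84, 0], [0, 0, 0.37], 1], [[0.46, 0.84, 0], [0, 0, 0.37], 1], [[0.46, 0.84, 0], [0, 0, 0.37], 1], [[0.46, 0.84, 0], [0, 0, 0.37], 1], [[0.46, 0.84, 0], [0, 0, 0.37], 1]])

```text
clock: 2.3
tcp_pos: [0.5151, 0.1176, 0.2904]
orientation: [0.0, 0.798, 0.603, 0.0]
wrist_force: [-0.3, -0.4, 0.8]
finger_gap: 0.0853
```

Run:
```python
from h import *
print(env.tcp_to_tips)
f,K,W=cam("wrist"); save("wrist1",f); np.savez("w1",f=f,K=K,W=W)
s=env.get_state(); print(s["tcp_pos"],s["orientation"],s["joint_pos"],s["clock"])
f,K,W=cam("side"); save("sidez1",cv2.resize(f[150:330,160:400],None,fx=3.3,fy=3.3,interpolation=cv2.INTER_CUBIC))
```

```text
0.019
[0.51749702 0.12154031 0.28977443] [-6.16804668e-04  7.96529283e-01  6.04596832e-01  1.84159233e-03] [0.07799068 0.21784015 0.0151464  1.36567124 0.00302923 1.92106492] 2.35
```

View pics/wrist1.png

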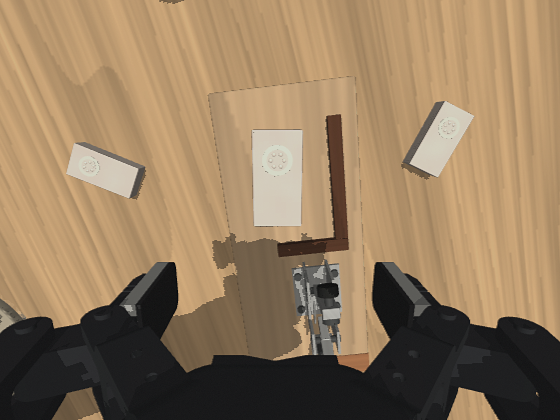

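The wrist view shows the block at px (277,178), the end fence at (313,247), the side fence at (337,180), and the black pad of the raised arm at (327,290). Next I'll measure these with masks.

Run:
```python
from h import *
f,K,W=cam("wrist")
g=f.astype(int); 
m=((g.min(2)>150)&(g.max(2)-g.min(2)<45)).astype(np.uint8); m[:, :235]=0; m[:,320:]=0; m[:100]=0;m[245:]=0
m=cv2.morphologyEx(m,cv2.MORPH_CLOSE,np.ones((9,9)))
n,l,st,_=cv2.connectedComponentsWithStats(m); i=1+st[1:,4].argmax()
c,_=cv2.findContours((l==i).astype(np.uint8),0,1); r=cv2.minAreaRect(c[0]); bx=cv2.boxPoints(r); print(r)
P=np.array([ray(K,W,p,.05) for p in bx]); ctr=P.mean(0)
for a in range(4):
    d=P[a]-P[a-1]; print("edge",np.linalg.norm(d).round(4),np.degrees(np.arctan2(d[1],d[0]))%180)
print("block",ctr)
d=((g[:,:,0]<100)&(g[:,:,0]-g[:,:,2]>25)&(g[:,:,0]>g[:,:,1]+15)).astype(np.uint8)
vis=f.copy(); vis[d>0]=[0,255,0]; cv2.polylines(vis,[bx.astype(int)],True,(255,0,0)); save("mask1",vis[90:330,180:420].repeat(2,0).repeat(2,1))
# side fence inner face edge: leftmost dark px per row 125..230 ; end fence face: topmost per col 285..325
e=[]; 
for y in range(125,232,3):
    xs=np.where(d[y,318:352])[0]
    if len(xs)>3: e.append((318+xs[0]-.5,y))
h=[]
for x in range(283,326,3):
    ys=np.where(d[235:262,x])[0]
    if len(ys)>3: h.append((x,235+ys[0]-.5))
def fit(pts):
    Q=np.array([ray(K,W,p,.028)[:2] for p in pts],np.float32); v=cv2.fitLine(Q,cv2.DIST_HUBER,0,.001,.001).ravel(); return v
vs,ve=fit(e),fit(h); print("side",vs,np.degrees(np.arctan2(vs[1],vs[0]))%180,"end",ve,np.degrees(np.arctan2(ve[1],ve[0]))%180, len(e),len(h))
A=np.array([vs[:2],-ve[:2]]).T; t=np.linalg.solve(A,ve[2:]-vs[2:]); cor=vs[2:]+t[0]*vs[:2]; print("corner",cor)
y=vs[:2]*np.sign(vs[1]); x=np.array([y[1],-y[0]])
seat=cor+55e-3*y-28e-3*x; print("seat",seat,"jig y",y,"blk in seat", x@(ctr[:2]-seat), y@(ctr[:2]-seat))
```

```text
((277.0, 179.5), (95.0, 50.0), 90.0)
edge 0.1078 73.26115591821642
edge 0.0541 164.2946453968458
edge 0.1078 75.53971268952976
edge 0.0584 164.27564077265447
block [0.52047139 0.12238575 0.05      ]
side [0.16130106 0.9869053  0.5816234  0.10286051] 80.717575 end [ 0.9825456  -0.18602191  0.53119856  0.03262859] 169.27928 36 15
corner [0.5689756 0.0254764]
seat [0.5502138  0.08427262] jig y [0.16130106 0.9869053 ] blk in seat -0.03550064648727636 0.03281656484052672
```

View pics/mask1.png

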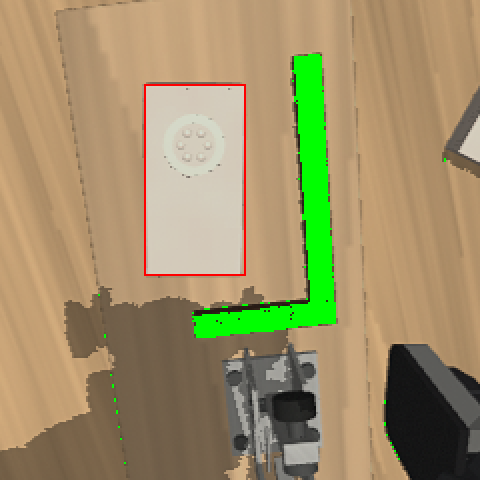

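View pics/sidez1.png

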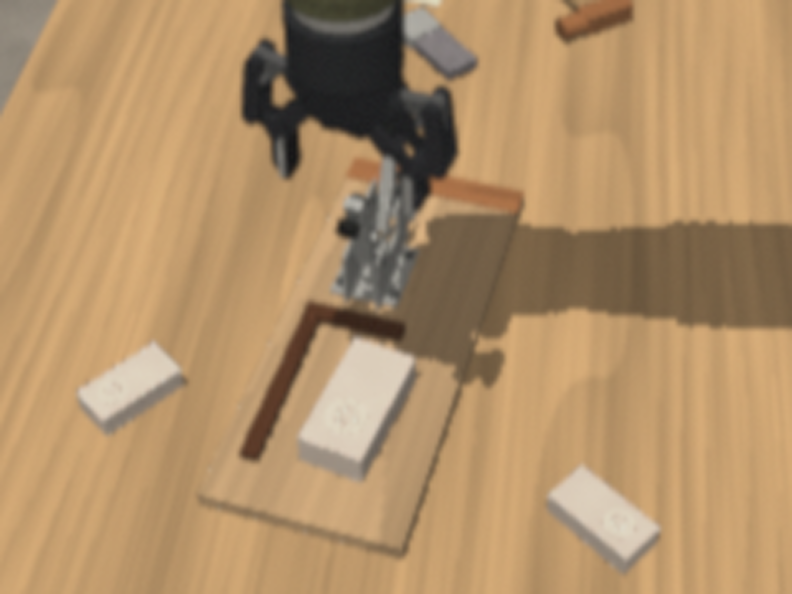

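Run:
```python
from h import *
f,K,W=cam("wrist"); f2,K2,W2=cam("top")
def tri(a,b):
    d1=W[:3,:3]@np.linalg.inv(K)@[*a,1.]; d2=W2[:3,:3]@np.linalg.inv(K2)@[*b,1.]
    A=np.array([d1,-d2]).T; t=np.linalg.lstsq(A,W2[:3,3]-W[:3,3],rcond=None)[0]
    p,q=W[:3,3]+t[0]*d1,W2[:3,3]+t[1]*d2; return (p+q)/2,np.linalg.norm(p-q)
y=np.array([.1613,.9869]);x=np.array([.9869,-.1613]);seat=np.array([.5502,.0843])
p,e=tri((327,288),(252.4,204)); print("pad",p,e,x@(p[:2]-seat),y@(p[:2]-seat))
s=env.get_state();print(s["tcp_pos"],s["orientation"])
f3,K3,W3=cam("side"); save("s2",f3)
```

```text
pad [0.53962675 0.02363084 0.13450537] 0.0013652870916198972 -0.0006488020228305944 -0.06157985734036778
[0.5141691  0.11582223 0.29006219] [-6.93123899e-05  7.98754584e-01  6.01656776e-01 -4.82516258e-04]
```

Emit:
move_arm(commands=[[[0.04, 0.074, -0.8], [0, 0, 0], 1], [[0.04, 0.074, -0.8], [0, 0, 0], 1], [[0.04, 0.074, -0.8], [0, 0, 0], 1], [[0.04, 0.074, -0.8], [0, 0, 0], 1], [[0.04, 0.074, -0.8], [0, 0, 0], 1]])

```text
clock: 3.1
tcp_pos: [0.5223, 0.1294, 0.1297]
orientation: [0.0, 0.8, 0.601, 0.0]
wrist_force: [0.4, 0.0, -0.2]
finger_gap: 0.0853
```

Emit:
move_arm(commands=[[[0, 0, -0.5], [0, 0, 0], 1], [[0, 0, -0.5], [0, 0, 0], 1], [[0, 0, -0.5], [0, 0, 0], 1], [[0, 0, -0.5], [0, 0, 0], 1], [[0, 0, 0], [0, 0, 0], 1]])

```text
clock: 3.6
tcp_pos: [0.5201, 0.1292, 0.0483]
orientation: [-0.001, 0.8, 0.601, -0.002]
wrist_force: [-0.5, -0.4, 0.2]
finger_gap: 0.0853
```

Run:
```python
from h import *
f,K,W=cam("wrist"); save("wrist2",f)
s=env.get_state(); print(s["tcp_pos"],s["orientation"],s["wrist_force"],s["clock"])
```

```text
[0.5212004  0.12943846 0.04972869] [-6.26332351e-04  7.99425498e-01  6.00763684e-01 -1.21526374e-03] [0.59909577 0.40971099 0.80832914] 3.65
```

View pics/wrist2.png

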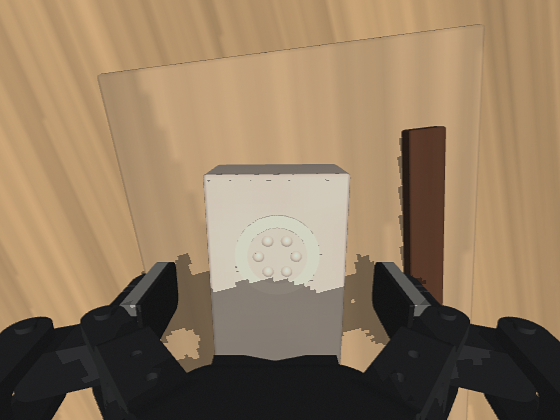

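The block sits centred between the fingers (px 205–349). I'll close gently.

Emit:
move_arm(commands=[[[0, 0, 0], [0, 0, 0], -1], [[0, 0, 0], [0, 0, 0], -1], [[0, 0, 0], [0, 0, 0], -1], [[0, 0, 0], [0, 0, 0], -1], [[0, 0, 0], [0, 0, 0], -1]], newtons=25)

```text
clock: 4.15
tcp_pos: [0.5235, 0.1306, 0.0519]
orientation: [0.001, 0.799, 0.602, 0.001]
wrist_force: [-1.4, -0.9, 7.3]
finger_gap: 0.0551
```

Emit:
move_arm(commands=[[[0, 0, 0], [0, 0, 0], -1], [[0, 0, 0], [0, 0, 0], -1], [[0, 0, 0], [0, 0, 0], -1]])

```text
clock: 4.45
tcp_pos: [0.5235, 0.1306, 0.0519]
orientation: [0.001, 0.799, 0.602, 0.001]
wrist_force: [-1.9, -0.4, 7.2]
finger_gap: 0.0556
```

Emit:
move_arm(commands=[[[0, 0, 0.025], [0, 0, 0.27], -1], [[0, 0, 0], [0, 0, 0.27], -1], [[0, 0, 0], [0, 0, 0.26], -1], [[0, 0, 0], [0, 0, 0], -1], [[0, 0, 0], [0, 0, 0], -1]])

```text
clock: 4.95
tcp_pos: [0.523, 0.1308, 0.0519]
orientation: [0.0, 0.764, 0.645, 0.0]
wrist_force: [-0.9, 0.0, 3.2]
finger_gap: 0.0551
```

Emit:
move_arm(commands=[[[0.1, -0.13, 0], [0, 0, 0], -1], [[0.1, -0.13, 0], [0, 0, 0], -1], [[0.1, -0.13, 0], [0, 0, 0], -1], [[0.1, -0.13, 0], [0, 0, 0], -1], [[0.1, -0.13, 0], [0, 0, 0], -1]])

```text
clock: 5.45
tcp_pos: [0.5423, 0.1058, 0.0519]
orientation: [-0.001, 0.764, 0.645, 0.001]
wrist_force: [-1.9, 4.2, 6.2]
finger_gap: 0.0552
```

Emit:
move_arm(commands=[[[0, 0, 0], [0, 0, 0], -1], [[0, 0, 0], [0, 0, 0], -1]])

```text
clock: 5.65
tcp_pos: [0.5433, 0.1048, 0.0519]
orientation: [0.0, 0.764, 0.645, 0.001]
wrist_force: [-0.4, 0.0, 5.5]
finger_gap: 0.0553
```

Run:
```python
from h import *
s=env.get_state(); print(s["tcp_pos"],s["orientation"],s["wrist_force"],s["ft_torque"],s["clock"])
f,K,W=cam("wrist"); save("wrist3",f)
f,K,W=cam("side"); save("sidez3",cv2.resize(f[190:330,180:360],None,fx=4.2,fy=4.2,interpolation=cv2.INTER_CUBIC))
```

```text
[0.54325291 0.10479505 0.05189706] [4.80624297e-04 7.64079096e-01 6.45122116e-01 5.99209420e-04] [-0.4466784   0.02487541  5.54977046] [ 0.08659472 -0.07696266  0.05485082] 5.65
```

View pics/wrist3.png

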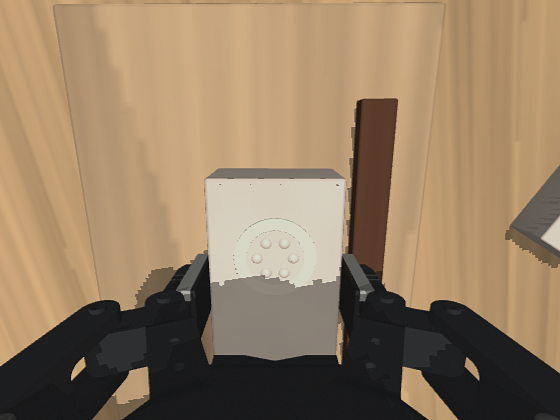

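View pics/sidez3.png

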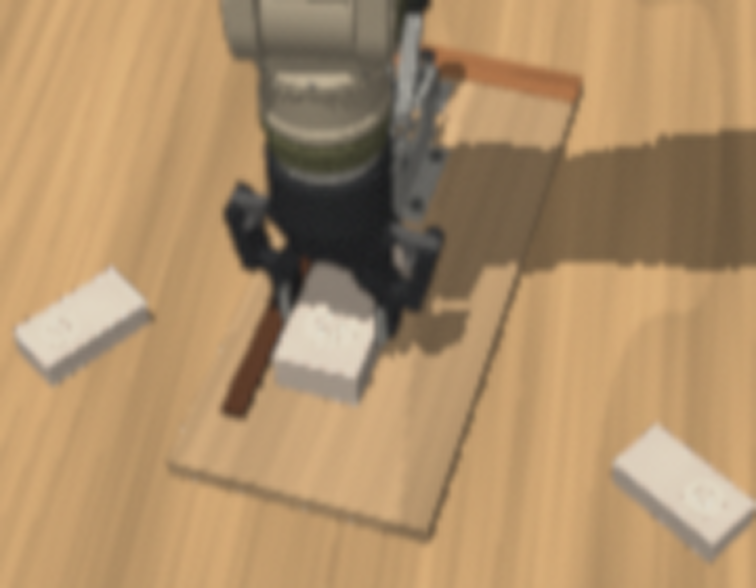

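Emit:
move_arm(commands=[[[0.04, -0.057, 0], [0, 0, 0], -1], [[0.04, -0.057, 0], [0, 0, 0], -1], [[0.04, -0.057, 0], [0, 0, 0], -1], [[0, 0, 0], [0, 0, 0], -1], [[0, 0, 0], [0, 0, 0], -1]])

```text
clock: 6.25
tcp_pos: [0.5469, 0.0992, 0.0519]
orientation: [-0.001, 0.764, 0.646, 0.001]
wrist_force: [-3.0, 4.8, 7.5]
finger_gap: 0.0552
```

Emit:
move_arm(commands=[[[-0.004, -0.025, 0], [0, 0, 0], -1], [[-0.004, -0.025, 0], [0, 0, 0], -1], [[0, 0, 0], [0, 0, 0], -1]])

```text
clock: 6.55
tcp_pos: [0.5473, 0.0972, 0.0519]
orientation: [-0.0, 0.764, 0.646, 0.001]
wrist_force: [-0.8, 4.9, 5.6]
finger_gap: 0.0556
```

Emit:
move_arm(commands=[[[-0.004, -0.025, 0], [0, 0, 0], -1], [[0, 0, 0], [0, 0, 0], -1]])

```text
clock: 6.75
tcp_pos: [0.5473, 0.0961, 0.0519]
orientation: [-0.0, 0.764, 0.646, 0.001]
wrist_force: [0.7, 4.5, 5.5]
finger_gap: 0.0551
```

Emit:
move_arm(commands=[[[-0.004, -0.025, 0], [0, 0, 0], -1], [[0, 0, 0], [0, 0, 0], -1]])

```text
clock: 6.95
tcp_pos: [0.5474, 0.095, 0.0519]
orientation: [-0.0, 0.764, 0.646, 0.001]
wrist_force: [-0.2, 3.8, 5.8]
finger_gap: 0.055
```

Emit:
move_arm(commands=[[[-0.004, -0.025, 0], [0, 0, 0], -1], [[0, 0, 0], [0, 0, 0], -1]])

```text
clock: 7.15
tcp_pos: [0.5473, 0.0948, 0.0519]
orientation: [-0.001, 0.764, 0.646, 0.002]
wrist_force: [-0.1, 8.3, 4.7]
finger_gap: 0.0553
```

Emit:
move_arm(commands=[[[-0.004, -0.025, 0], [0, 0, 0], -1], [[0, 0, 0], [0, 0, 0], -1]])

```text
clock: 7.35
tcp_pos: [0.5472, 0.0947, 0.0519]
orientation: [-0.001, 0.763, 0.646, 0.003]
wrist_force: [1.5, 11.9, 4.4]
finger_gap: 0.0554
```

Emit:
move_arm(commands=[[[-0.004, -0.025, 0], [0, 0, 0], -1], [[0, 0, 0], [0, 0, 0], -1]])

```text
clock: 7.55
tcp_pos: [0.5471, 0.0946, 0.052]
orientation: [-0.002, 0.763, 0.646, 0.003]
wrist_force: [0.7, 14.4, 4.3]
finger_gap: 0.0555
```

Emit:
move_arm(commands=[[[0.004, 0.03, 0], [0, 0, 0], -1], [[0.025, -0.004, 0], [0, 0, 0], -1], [[0.025, -0.004, 0], [0, 0, 0], -1], [[0, 0, 0], [0, 0, 0], -1]])

```text
clock: 7.95
tcp_pos: [0.5473, 0.0947, 0.0519]
orientation: [-0.003, 0.763, 0.646, 0.001]
wrist_force: [-5.5, 11.3, 10.0]
finger_gap: 0.0556
```

Emit:
move_arm(commands=[[[0.025, -0.004, 0], [0, 0, 0], -1], [[0, 0, 0], [0, 0, 0], -1]])

```text
clock: 8.15
tcp_pos: [0.5474, 0.0947, 0.052]
orientation: [-0.003, 0.763, 0.646, 0.001]
wrist_force: [-7.9, 10.8, 12.9]
finger_gap: 0.0551
```

Emit:
move_arm(commands=[[[0.025, -0.004, 0], [0, 0, 0], -1], [[0, 0, 0], [0, 0, 0], -1]])

```text
clock: 8.35
tcp_pos: [0.5475, 0.0947, 0.052]
orientation: [-0.004, 0.763, 0.646, 0.0]
wrist_force: [-9.1, 11.6, 15.3]
finger_gap: 0.0555
```

Emit:
move_arm(commands=[[[0.025, -0.004, 0], [0, 0, 0], -1], [[0, 0, 0], [0, 0, 0], -1]])

```text
clock: 8.55
tcp_pos: [0.5475, 0.0947, 0.052]
orientation: [-0.004, 0.763, 0.646, -0.0]
wrist_force: [-12.1, 11.8, 19.2]
finger_gap: 0.0556
```

Run:
```python
from h import *
s=env.get_state(); print(s["tcp_pos"],s["orientation"],s["wrist_force"],s["ft_torque"],s["clock"])
f,K,W=cam("wrist"); save("wrist4",f)
f,K,W=cam("side"); save("sidez4",cv2.resize(f[200:320,190:350],None,fx=5,fy=5,interpolation=cv2.INTER_CUBIC))
```

```text
[0.54752547 0.09468805 0.05200123] [-4.37708687e-03  7.63065398e-01  6.46306402e-01 -2.69900710e-04] [-12.11285905  11.78061374  19.21115171] [2.26452702 2.29534599 0.02509506] 8.55
```

View pics/wrist4.png

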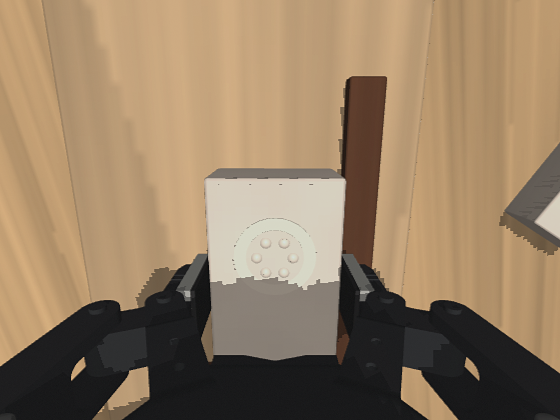

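View pics/sidez4.png

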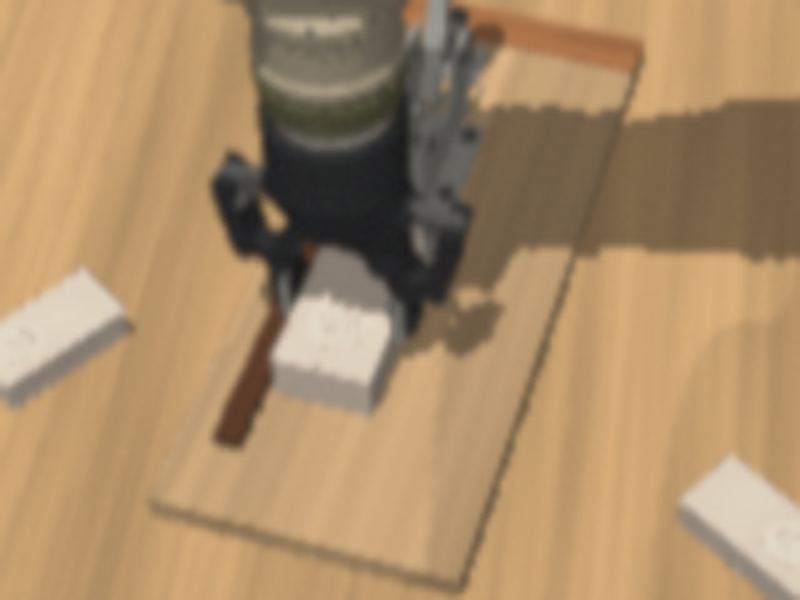

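Run:
```python
from h import *
f,K,W=cam("wrist"); 
save("w4z",cv2.resize(f[60:370,190:400],None,fx=1.9,fy=1.9,interpolation=cv2.INTER_CUBIC))
save("w4f",cv2.resize(f[60:200,320:400],None,fx=4,fy=4,interpolation=cv2.INTER_NEAREST))
```

```text
(no output)
```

View pics/w4f.png

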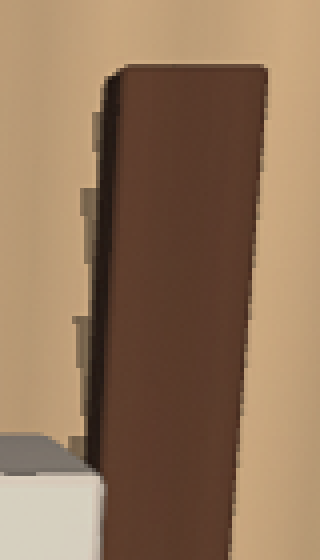

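View pics/w4z.png

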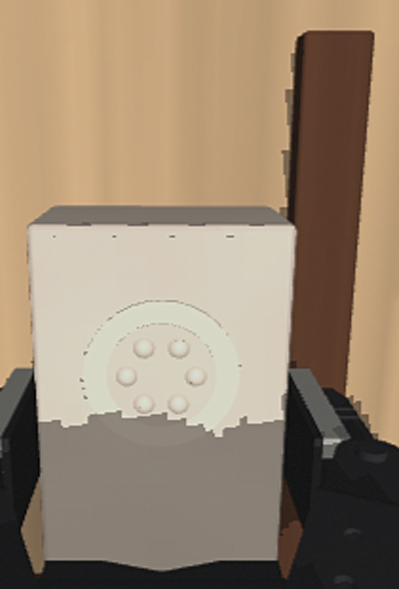

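Run:
```python
from h import *
f,K,W=cam("wrist"); 
y=np.array([.1613,.9869]);x=np.array([.9869,-.1613]);seat=np.array([.5502,.0843])
g=lambda n,p,z:(lambda q:print(n,(x@(q-seat)).round(4),(y@(q-seat)).round(4)))(ray(K,W,p,z)[:2])
g("fence far top",(350,79),.028);g("fence near top",(346,177),.028)
g("fence far bot",(346,80),.018);g("fence near bot",(342,176),.018)
g("bR",(345,179),.05);g("bL",(206,179),.05);g("bR bottom",(338,168.5),.018);g("bL bot",(216,169),.018)
g("bRnear",(337,355),.05);g("bLnear",(213,355),.05)
g("bR bottom2",(332,168.5),.018)
s=env.get_state();q=s["orientation"];M=R.from_quat([q[1],q[2],q[3],q[0]]).as_matrix();print(np.degrees(np.arctan2(M[1,0],M[0,0])),M[:,2])
```

```text
fence far top 0.0281 0.0938
fence near top 0.0286 0.0522
fence far bot 0.0284 0.0947
fence near bot 0.0288 0.0512
bR 0.0236 0.0547
bL -0.0305 0.0548
bR bottom 0.0267 0.0548
bL bot -0.0323 0.0547
bRnear 0.0241 -0.0252
bLnear -0.0318 -0.0253
bR bottom2 0.0238 0.0548
80.52862606151062 [-0.00592437  0.00626983 -0.99996279]
```

The end fence is reached (block end at y≈0.0548), but x is still about 4.5 mm short. The arm's compliance is pressing the block down, so friction holds it. I'll unload z and ease y off.

Emit:
move_arm(commands=[[[0.004, 0.025, 0.025], [0, 0, 0], -1], [[0, 0, 0.025], [0, 0, 0], -1], [[0, 0, 0], [0, 0, 0], -1]])

```text
clock: 9.05
tcp_pos: [0.5483, 0.0946, 0.0521]
orientation: [-0.004, 0.764, 0.646, -0.001]
wrist_force: [-4.8, 9.5, 2.0]
finger_gap: 0.0554
```

Emit:
move_arm(commands=[[[0, 0, 0.025], [0, 0, 0], -1], [[0, 0, 0], [0, 0, 0], -1]])

```text
clock: 9.25
tcp_pos: [0.5484, 0.0945, 0.0526]
orientation: [-0.004, 0.764, 0.646, -0.001]
wrist_force: [-3.6, 8.3, -1.1]
finger_gap: 0.0553
```

Emit:
move_arm(commands=[[[0.025, -0.002, 0], [0, 0, 0], -1], [[0.025, -0.002, 0], [0, 0, 0], -1], [[0, 0, 0], [0, 0, 0], -1]])

```text
clock: 9.55
tcp_pos: [0.5506, 0.0941, 0.0526]
orientation: [-0.003, 0.764, 0.646, -0.001]
wrist_force: [-2.9, 7.3, -1.8]
finger_gap: 0.0553
```

Emit:
move_arm(commands=[[[0.025, -0.002, 0.01], [0, 0, 0], -1], [[0, 0, 0], [0, 0, 0], -1]])

```text
clock: 9.75
tcp_pos: [0.5512, 0.094, 0.0528]
orientation: [-0.004, 0.764, 0.646, -0.001]
wrist_force: [-3.8, 6.9, -1.8]
finger_gap: 0.0553
```

Emit:
move_arm(commands=[[[0.02, -0.003, 0], [0, 0, 0], -1], [[0, 0, 0], [0, 0, 0], -1]])

```text
clock: 9.95
tcp_pos: [0.5513, 0.094, 0.0528]
orientation: [-0.004, 0.763, 0.646, -0.002]
wrist_force: [-5.0, 7.4, 0.5]
finger_gap: 0.0554
```

Emit:
move_arm(commands=[[[0.02, -0.003, 0], [0, 0, 0], -1], [[0, 0, 0], [0, 0, 0], -1]])

```text
clock: 10.15
tcp_pos: [0.5514, 0.0939, 0.0528]
orientation: [-0.005, 0.763, 0.646, -0.002]
wrist_force: [-7.8, 6.8, 1.9]
finger_gap: 0.0553
```

Emit:
move_arm(commands=[[[0.02, -0.003, 0], [0, 0, 0], -1], [[0, 0, 0], [0, 0, 0], -1]])

```text
clock: 10.35
tcp_pos: [0.5514, 0.0939, 0.0528]
orientation: [-0.005, 0.763, 0.646, -0.003]
wrist_force: [-9.5, 7.7, 4.1]
finger_gap: 0.0553
```

Run:
```python
from h import *
s=env.get_state();q=s["orientation"];M=R.from_quat([q[1],q[2],q[3],q[0]]).as_matrix();print(np.degrees(np.arctan2(M[1,0],M[0,0])),M[:,2])
f,K,W=cam("wrist"); np.savez("w5",f=f,K=K,W=W)
save("w5z",cv2.resize(f[40:240,190:400],None,fx=3,fy=3,interpolation=cv2.INTER_NEAREST))
```

```text
80.48814428700642 [-0.0105316   0.00414083 -0.99993597]
```

View pics/w5z.png

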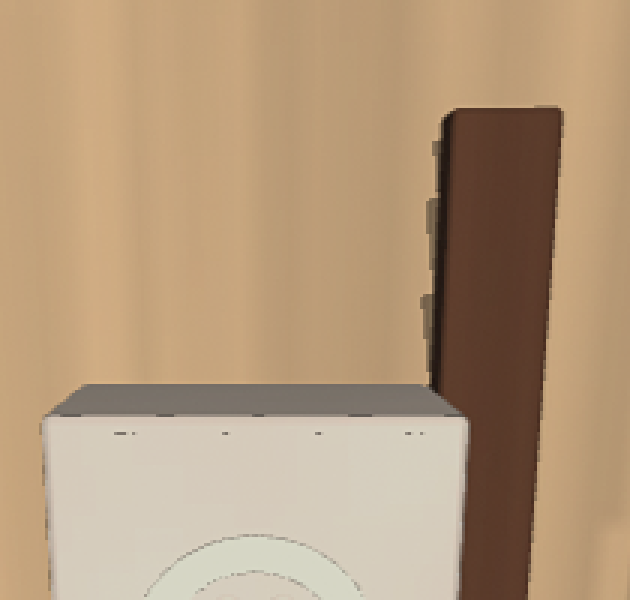

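The block's bottom corner now meets the foot of the fence (crop px (428,385) against (430,385)). I'll settle z, ease off and release.

Emit:
move_arm(commands=[[[-0.01, 0.002, -0.03], [0, 0, 0], -1], [[-0.01, 0.002, 0], [0, 0, 0], -1], [[0, 0, 0], [0, 0, 0], -1]])

```text
clock: 10.7
tcp_pos: [0.5513, 0.0941, 0.0521]
orientation: [-0.004, 0.763, 0.646, -0.002]
wrist_force: [-8.2, 7.8, 6.3]
finger_gap: 0.0552
```

Emit:
move_arm(commands=[[[0, 0, 0], [0, 0, 0], 0.6], [[0, 0, 0], [0, 0, 0], 0.6], [[0, 0, 0], [0, 0, 0], 0.6], [[0, 0, 0], [0, 0, 0], 0.8], [[0, 0, 0], [0, 0, 0], 0.8]])

```text
clock: 11.2
tcp_pos: [0.5564, 0.0916, 0.0535]
orientation: [0.0, 0.764, 0.645, 0.0]
wrist_force: [-1.2, -0.2, -0.1]
finger_gap: 0.0769
```

Run:
```python
from h import *
s=env.get_state();print(s["tcp_pos"],s["wrist_force"],s["clock"])
f,K,W=cam("wrist"); np.savez("w6",f=f,K=K,W=W)
save("w6",f)
save("w6z",cv2.resize(f[40:240,190:400],None,fx=3,fy=3,interpolation=cv2.INTER_NEAREST))
```

```text
[0.55641499 0.09160249 0.05352371] [-1.23468364 -0.15319492 -0.10463141] 11.2
```

View pics/w6z.png

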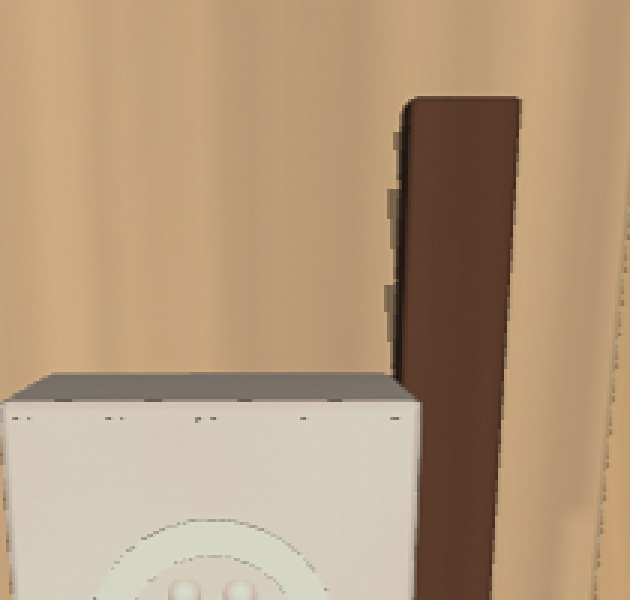

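View pics/w6.png

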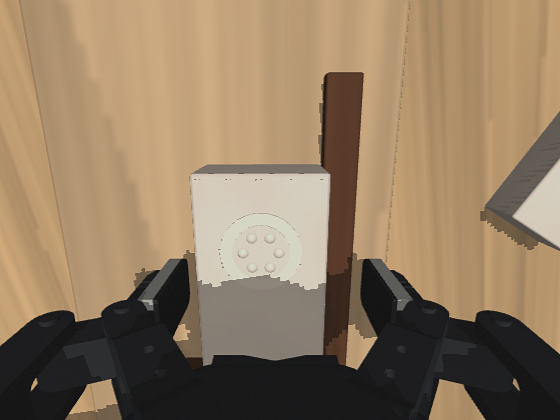

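Emit:
move_arm(commands=[[[-0.1, 0.016, 0], [0, 0, 0], 0.8], [[0, 0, 0.5], [0, 0, 0], 1], [[0, 0, 0.9], [0, 0, 0], 1], [[0, 0, 0.9], [0, 0, 0], 1], [[0, 0, 0.9], [0, 0, 0], 1]])

```text
clock: 11.75
tcp_pos: [0.5516, 0.0925, 0.1827]
orientation: [-0.0, 0.764, 0.645, -0.0]
wrist_force: [0.5, 0.1, -0.3]
finger_gap: 0.0853
```

Emit:
move_arm(commands=[[[0, 0, 0.9], [0, 0, 0], 1], [[0, 0, 0.9], [0, 0, 0], 1], [[0, 0, 0.5], [0, 0, 0], 1], [[0, 0, 0], [0, 0, 0], 1], [[0, 0, 0], [0, 0, 0], 1]])

```text
clock: 12.25
tcp_pos: [0.552, 0.0925, 0.2733]
orientation: [0.0, 0.764, 0.645, 0.0]
wrist_force: [0.6, -0.5, -0.3]
finger_gap: 0.0852
```

Run:
```python
from h import *
s=env.get_state();print(s["tcp_pos"],s["wrist_force"],s["clock"])
f,K,W=cam("wrist"); np.savez("w7",f=f,K=K,W=W); save("w7",f)
f,K,W=cam("side"); np.savez("s7",f=f,K=K,W=W); save("s7z",cv2.resize(f[160:310,190:370],None,fx=4,fy=4,interpolation=cv2.INTER_CUBIC))
f,K,W=cam("top"); save("t7z",cv2.resize(f[165:265,180:340],None,fx=5,fy=5,interpolation=cv2.INTER_CUBIC))
```

```text
[0.55204988 0.09250837 0.27327723] [ 0.6041944  -0.50723724 -0.33297892] 12.25
```

View pics/w7.png

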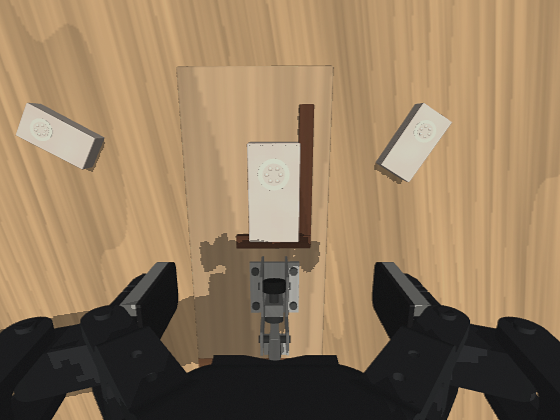

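View pics/s7z.png

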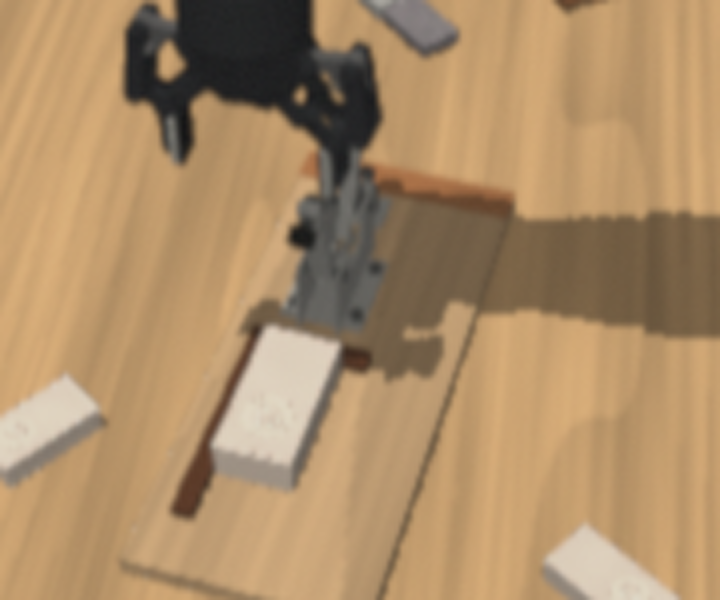

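View pics/t7z.png

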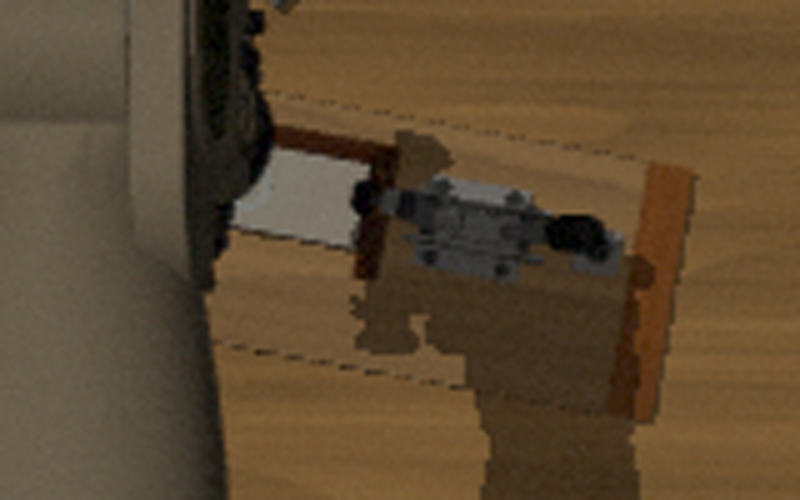

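Run:
```python
from h import *
d=np.load("w7.npz"); f,K,W=d["f"],d["K"],d["W"]
y=np.array([.1613,.9869]);x=np.array([.9869,-.1613]);seat=np.array([.5502,.0843])
g=f.astype(int)
m=((g.min(2)>140)&(g.max(2)-g.min(2)<50)).astype(np.uint8); m[:, :235]=0; m[:,315:]=0; m[:130]=0;m[252:]=0
m=cv2.morphologyEx(m,cv2.MORPH_CLOSE,np.ones((9,9)))
n,l,st,_=cv2.connectedComponentsWithStats(m); i=1+st[1:,4].argmax()
c,_=cv2.findContours((l==i).astype(np.uint8),0,1); bx=cv2.boxPoints(cv2.minAreaRect(c[0])); print(bx.tolist())
P=np.array([ray(K,W,p,.05)[:2] for p in bx]); ctr=P.mean(0); print("blk in seat",x@(ctr-seat),y@(ctr-seat))
for a in range(4):
    e=P[a]-P[a-1]; print(np.linalg.norm(e).round(4),np.degrees(np.arctan2(e[1],e[0]))%180)
t=cv2.imread("pics/top0.png"); s=cv2.imread("pics/side0.png")
cv2.imwrite("pics/th.png",cv2.resize(t[195:225,280:320],None,fx=16,fy=16,interpolation=cv2.INTER_NEAREST))
cv2.imwrite("pics/sh.png",cv2.resize(s[170:245,255:300],None,fx=8,fy=8,interpolation=cv2.INTER_NEAREST))
```

```text
[[247.0, 143.0], [299.0, 143.0], [299.0, 241.0], [247.0, 241.0]]
blk in seat -0.0005680638800885434 0.0011687248599628836
0.1084 79.11980266529984
0.0542 170.38318686186005
0.1084 81.50000178350071
0.0587 170.35537688792675
```

View pics/th.png

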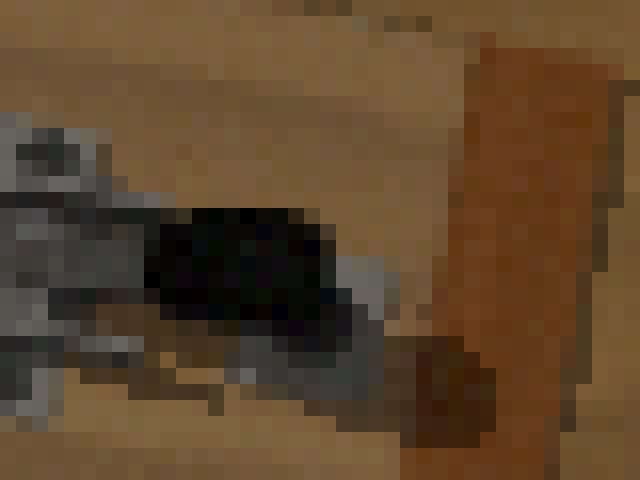

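View pics/sh.png

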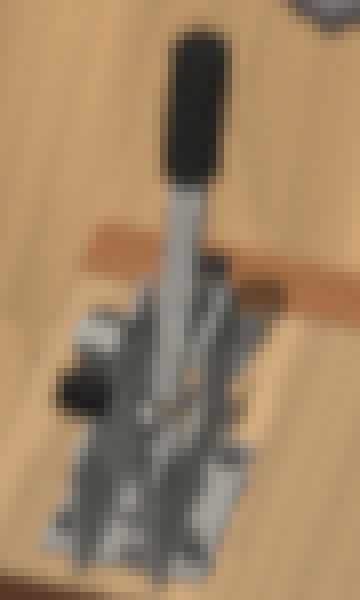

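Run:
```python
from h import *
_,K,W=cam("side"); _,K2,W2=cam("top")
y=np.array([.1613,.9869]);x=np.array([.9869,-.1613]);seat=np.array([.5502,.0843])
def tri(a,b):
    d1=W[:3,:3]@np.linalg.inv(K)@[*a,1.]; d2=W2[:3,:3]@np.linalg.inv(K2)@[*b,1.]
    A=np.array([d1,-d2]).T; t=np.linalg.lstsq(A,W2[:3,3]-W[:3,3],rcond=None)[0]
    p,q=W[:3,3]+t[0]*d1,W2[:3,3]+t[1]*d2; return (p+q)/2,np.linalg.norm(p-q)
p,e=tri((279.6,183.5),(295.2,211.6)); print("grip mid",p,e,"in seat",x@(p[:2]-seat),y@(p[:2]-seat))
Y=np.append(y,0); piv=p+.086*(np.cos(1.24)*Y-np.sin(1.24)*np.array([0,0,1]));print("pivot",piv, y@(piv[:2]-seat))
for th in (1.24,.31,.04,-.08,-.17):
    ax=piv-.092*np.cos(th)*Y+[0,0,.092*np.sin(th)]; g=ax+11e-3*(-np.sin(th)*Y*-1*-1+[0,0,np.cos(th)])
    g=ax+.011*np.array([*( -np.sin(th)*-1*y*1),np.cos(th)]) ; print(th,ax.round(4),"surface",g.round(4))
for q in (p,piv): print(proj(K,W,q),proj(K2,W2,q))
```

```text
grip mid [ 0.5171542  -0.10577149  0.15391368] 0.00027897865497279484 in seat -0.0019543640234919524 -0.19291184052899837
pivot [ 0.52165971 -0.07820493  0.07257626] -0.16497965894480457
1.24 [ 0.5168 -0.1077  0.1596] surface [ 0.5185 -0.0974  0.1632]
0.31 [ 0.5075 -0.1647  0.1006] surface [ 0.5081 -0.1614  0.1111]
0.04 [ 0.5068 -0.1689  0.0763] surface [ 0.5069 -0.1685  0.0872]
-0.08 [ 0.5069 -0.1687  0.0652] surface [ 0.5067 -0.1696  0.0762]
-0.17 [ 0.507  -0.1677  0.057 ] surface [ 0.5067 -0.1695  0.0679]
[279.64878743 183.50255196] [295.19616857 211.55351285]
[277.13202301 210.21672552] [285.34800197 211.33195156]
```

The block is home by sight and by feel. In the seat frame it reads x −0.6 mm, y +1.2 mm and about 80.3° against 80.7°, within mask error. Next I'll shut the fingers and move to the block side of the raised handle.

Emit:
move_arm(commands=[[[-0.147, -0.82, 0.2], [0, 0, 0], -1], [[-0.147, -0.82, 0], [0, 0, 0], -1], [[-0.147, -0.82, 0], [0, 0, 0], -1], [[-0.147, -0.82, 0], [0, 0, 0], -1], [[-0.147, -0.82, 0], [0, 0, 0], -1]])

```text
clock: 13.0
tcp_pos: [0.5221, -0.0725, 0.2807]
orientation: [-0.001, 0.764, 0.645, -0.0]
wrist_force: [0.6, 0.1, -0.6]
finger_gap: 0.012
```

Emit:
move_arm(commands=[[[0, 0, 0], [0, 0, 0], -1], [[0, 0, 0], [0, 0, 0], -1], [[0, 0, 0], [0, 0, 0], -1]])

```text
clock: 13.3
tcp_pos: [0.5227, -0.0709, 0.2811]
orientation: [-0.0, 0.764, 0.645, -0.0]
wrist_force: [-0.3, -0.1, -0.9]
finger_gap: 0.0002
```

Run:
```python
from h import *
s=env.get_state();print(s["tcp_pos"],s["wrist_force"],s["clock"],s["finger_gap"])
f,K,W=cam("side"); save("s8z",cv2.resize(f[100:300,190:370],None,fx=4,fy=3,interpolation=cv2.INTER_CUBIC))
f,K,W=cam("wrist"); save("w8",f)
p=np.array([.5172,-.1058,.1539]); print(proj(K,W,p))
```

```text
[ 0.52270605 -0.07085946  0.28109793] [-0.26890348 -0.08046148 -0.90552115] 13.3 0.00021242849668704164
[274.40755049 251.7038921 ]
```

View pics/s8z.png

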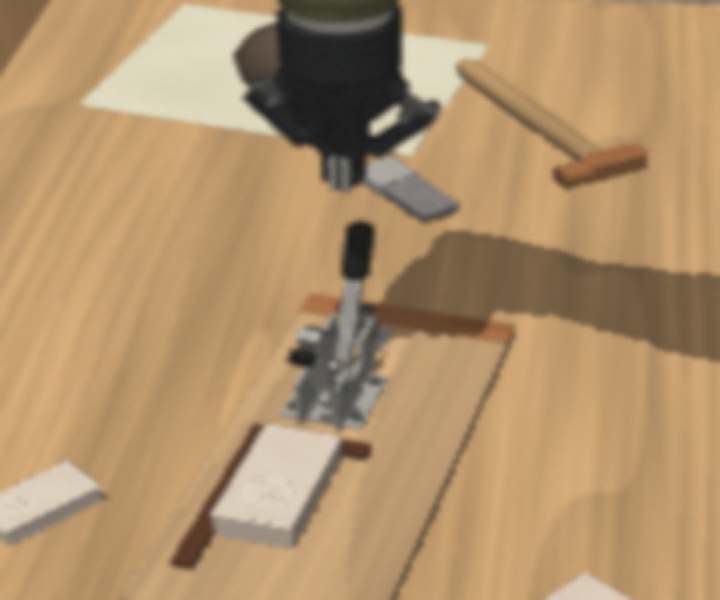

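View pics/w8.png

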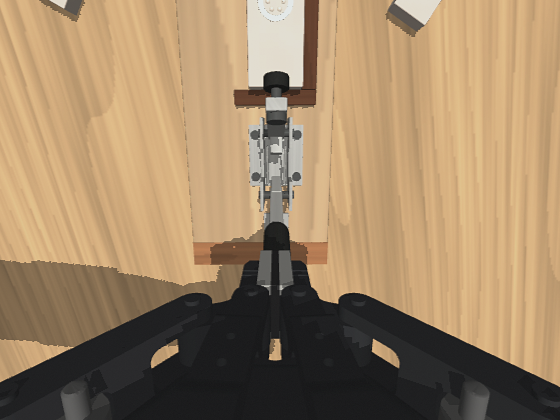

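Emit:
move_arm(commands=[[[0, 0, -0.5], [0, 0, 0], -1], [[0, 0, -0.5], [0, 0, 0], -1], [[0, 0, -0.5], [0, 0, 0], -1], [[0, 0, -0.5], [0, 0, 0], -1], [[0, 0, -0.5], [0, 0, 0], -1]])

```text
clock: 13.9
tcp_pos: [0.5229, -0.0704, 0.1808]
orientation: [0.0, 0.763, 0.646, 0.0]
wrist_force: [0.1, -0.2, -0.7]
finger_gap: 0.0001
```

Emit:
move_arm(commands=[[[0, 0, 0], [0, 0, 0], -1], [[0, 0, 0], [0, 0, 0], -1]])

```text
clock: 14.1
tcp_pos: [0.5228, -0.0707, 0.1817]
orientation: [-0.0, 0.764, 0.646, -0.0]
wrist_force: [0.1, 0.7, 0.6]
finger_gap: -0.0001
```

Run:
```python
from h import *
s=env.get_state();print(s["tcp_pos"],s["wrist_force"],s["clock"],s["finger_gap"])
f,K,W=cam("side"); save("s9z",cv2.resize(f[100:300,190:370],None,fx=4,fy=3,interpolation=cv2.INTER_CUBIC))
```

```text
[ 0.52276795 -0.07071817  0.18169196] [0.1043754  0.73666493 0.60661698] 14.1 -5.446518102311559e-05
```

View pics/s9z.png

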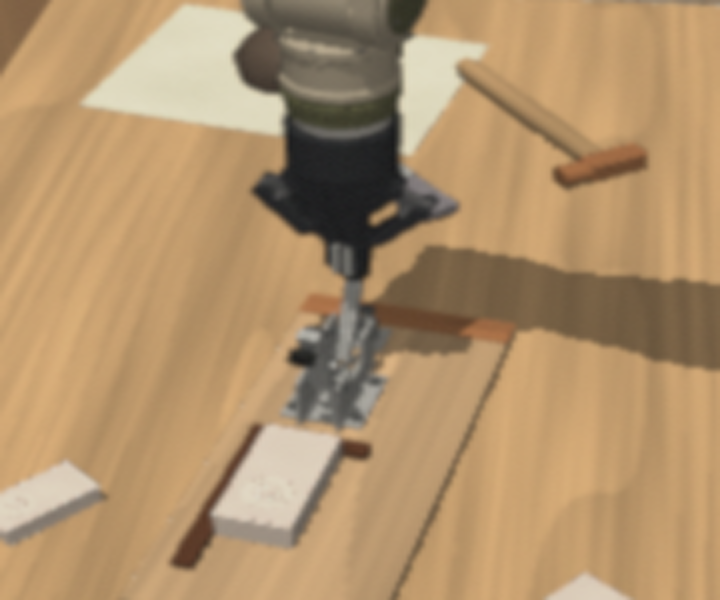

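Emit:
move_arm(commands=[[[-0.016, -0.1, 0], [0, 0, 0], -1], [[-0.016, -0.1, 0], [0, 0, 0], -1], [[-0.012, -0.075, 0], [0, 0, 0], -1], [[0, 0, 0], [0, 0, 0], -1]])

```text
clock: 14.55
tcp_pos: [0.5215, -0.0825, 0.1821]
orientation: [0.0, 0.764, 0.645, 0.001]
wrist_force: [0.9, 2.8, 2.1]
finger_gap: -0.0003
```

Emit:
move_arm(commands=[[[-0.012, -0.075, 0], [0, 0, 0], -1], [[0, 0, 0], [0, 0, 0], -1]])

```text
clock: 14.75
tcp_pos: [0.5211, -0.0848, 0.1818]
orientation: [-0.0, 0.764, 0.645, 0.001]
wrist_force: [1.6, 4.5, 0.2]
finger_gap: 0.0001
```

Emit:
move_arm(commands=[[[-0.012, -0.075, 0], [0, 0, 0], -1], [[0, 0, 0], [0, 0, 0], -1]])

```text
clock: 14.95
tcp_pos: [0.5205, -0.0875, 0.1814]
orientation: [-0.001, 0.764, 0.646, 0.001]
wrist_force: [2.4, 5.8, 0.3]
finger_gap: 0.0002
```

Emit:
move_arm(commands=[[[-0.0125, -0.077, -0.02], [0, 0, 0], -1], [[-0.0125, -0.077, -0.022], [0, 0, 0], -1], [[-0.0125, -0.077, -0.024], [0, 0, 0], -1], [[-0.0125, -0.077, -0.026], [0, 0, 0], -1]])

```text
clock: 15.35
tcp_pos: [0.5184, -0.0994, 0.1777]
orientation: [-0.001, 0.764, 0.646, 0.002]
wrist_force: [3.0, 6.7, 0.2]
finger_gap: 0.0001
```

Emit:
move_arm(commands=[[[-0.0125, -0.078, -0.03], [0, 0, 0], -1], [[-0.0125, -0.078, -0.034], [0, 0, 0], -1], [[-0.0125, -0.078, -0.038], [0, 0, 0], -1], [[-0.0125, -0.078, -0.042], [0, 0, 0], -1]])

```text
clock: 15.75
tcp_pos: [0.5161, -0.1118, 0.1719]
orientation: [-0.001, 0.764, 0.646, 0.001]
wrist_force: [2.2, 7.2, 0.4]
finger_gap: -0.0003
```

Emit:
move_arm(commands=[[[-0.0125, -0.077, -0.04], [0.072, -0.012, 0], -1], [[-0.0125, -0.077, -0.044], [0.072, -0.012, 0], -1], [[-0.0125, -0.076, -0.046], [0.072, -0.012, 0], -1], [[-0.0125, -0.075, -0.048], [0.072, -0.012, 0], -1]])

```text
clock: 16.15
tcp_pos: [0.5139, -0.1241, 0.1649]
orientation: [-0.015, 0.763, 0.645, 0.017]
wrist_force: [0.6, 5.7, 0.7]
finger_gap: -0.0003
```

Emit:
move_arm(commands=[[[-0.011, -0.07, -0.051], [0.072, -0.012, 0], -1], [[-0.011, -0.069, -0.054], [0.072, -0.012, 0], -1], [[-0.011, -0.068, -0.056], [0.072, -0.012, 0], -1], [[-0.011, -0.067, -0.058], [0.072, -0.012, 0], -1]])

```text
clock: 16.55
tcp_pos: [0.5121, -0.135, 0.1562]
orientation: [-0.028, 0.763, 0.645, 0.032]
wrist_force: [0.4, 6.4, 2.3]
finger_gap: 0.0003
```

Run:
```python
from h import *
s=env.get_state();print(s["tcp_pos"],s["wrist_force"],s["clock"],s["finger_gap"])
f,K,W=cam("side"); save("s10z",cv2.resize(f[100:300,190:370],None,fx=4,fy=3,interpolation=cv2.INTER_CUBIC))
f,K,W=cam("wrist"); save("w10",f)
```

```text
[ 0.51205499 -0.13502853  0.15622116] [0.42127867 6.42008864 2.26809343] 16.55 0.0002984515478139258
```

View pics/s10z.png

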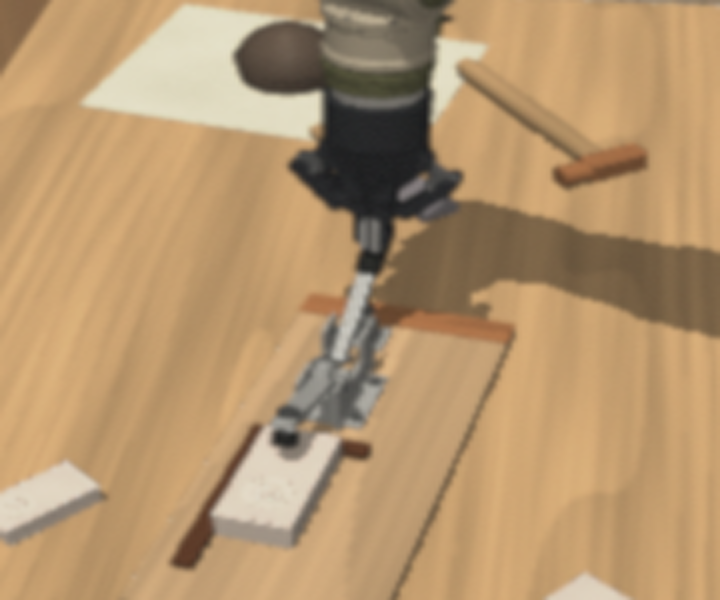

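View pics/w10.png

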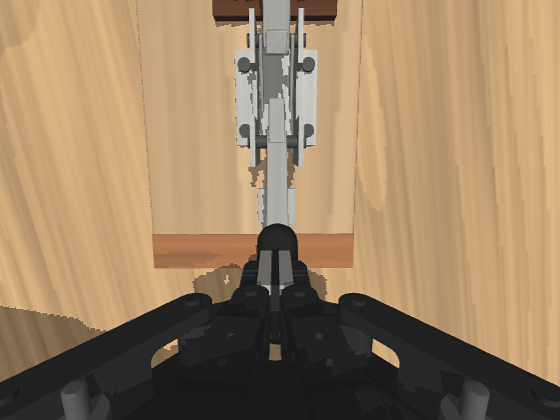

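Emit:
move_arm(commands=[[[-0.01, -0.062, -0.062], [0.072, -0.012, 0], -1], [[-0.01, -0.061, -0.064], [0.072, -0.012, 0], -1], [[-0.01, -0.059, -0.066], [0.072, -0.012, 0], -1], [[-0.009, -0.056, -0.068], [0.072, -0.012, 0], -1]])

```text
clock: 17.05
tcp_pos: [0.5105, -0.1448, 0.146]
orientation: [-0.041, 0.762, 0.644, 0.048]
wrist_force: [0.9, 6.4, 2.6]
finger_gap: -0.0
```

Emit:
move_arm(commands=[[[-0.008, -0.052, -0.07], [0.072, -0.012, 0], -1], [[-0.008, -0.05, -0.072], [0.072, -0.012, 0], -1], [[-0.008, -0.048, -0.074], [0.072, -0.012, 0], -1], [[-0.008, -0.046, -0.076], [0.072, -0.012, 0], -1]])

```text
clock: 17.45
tcp_pos: [0.5093, -0.1527, 0.1345]
orientation: [-0.054, 0.761, 0.643, 0.063]
wrist_force: [0.5, 4.4, 3.4]
finger_gap: -0.0001
```

Emit:
move_arm(commands=[[[-0.006, -0.04, -0.076], [0.072, -0.012, 0], -1], [[-0.006, -0.038, -0.077], [0.072, -0.012, 0], -1], [[-0.006, -0.036, -0.078], [0.072, -0.012, 0], -1], [[-0.006, -0.034, -0.078], [0.072, -0.012, 0], -1]])

```text
clock: 17.85
tcp_pos: [0.5085, -0.1585, 0.1228]
orientation: [-0.067, 0.76, 0.642, 0.079]
wrist_force: [-1.2, 7.9, 8.4]
finger_gap: -0.0
```

Emit:
move_arm(commands=[[[-0.004, -0.028, -0.08], [0.072, -0.012, 0], -1], [[-0.004, -0.026, -0.08], [0.072, -0.012, 0], -1]])

```text
clock: 18.05
tcp_pos: [0.5082, -0.1606, 0.1163]
orientation: [-0.073, 0.759, 0.641, 0.087]
wrist_force: [-0.8, 7.1, 7.0]
finger_gap: -0.0001
```

Emit:
move_arm(commands=[[[-0.004, -0.024, -0.08], [0.072, -0.012, 0], -1], [[-0.004, -0.022, -0.08], [0.072, -0.012, 0], -1]])

```text
clock: 18.25
tcp_pos: [0.5079, -0.163, 0.1097]
orientation: [-0.079, 0.758, 0.641, 0.094]
wrist_force: [0.0, 3.8, 5.6]
finger_gap: -0.0002
```

Emit:
move_arm(commands=[[[0, -0.006, -0.05], [0, 0, 0], -1], [[0, -0.006, -0.05], [0, 0, 0], -1]])

```text
clock: 18.45
tcp_pos: [0.5079, -0.1642, 0.1052]
orientation: [-0.079, 0.758, 0.64, 0.093]
wrist_force: [-0.4, 3.6, 3.3]
finger_gap: 0.0001
```

Emit:
move_arm(commands=[[[0, -0.004, -0.04], [0, 0, 0], -1], [[0, 0, 0], [0, 0, 0], -1]])

```text
clock: 18.65
tcp_pos: [0.5078, -0.1645, 0.1032]
orientation: [-0.079, 0.758, 0.64, 0.093]
wrist_force: [0.1, 2.2, 2.5]
finger_gap: -0.0001
```

Emit:
move_arm(commands=[[[0, 0, -0.04], [0, 0, 0], -1], [[0, 0, 0], [0, 0, 0], -1]])

```text
clock: 18.85
tcp_pos: [0.5078, -0.1645, 0.1016]
orientation: [-0.079, 0.758, 0.64, 0.093]
wrist_force: [-0.4, 2.5, 2.8]
finger_gap: 0.0004
```

Emit:
move_arm(commands=[[[0, 0, -0.04], [0, 0, 0], -1], [[0, 0, 0], [0, 0, 0], -1]])

```text
clock: 19.05
tcp_pos: [0.5078, -0.1646, 0.0999]
orientation: [-0.079, 0.758, 0.64, 0.093]
wrist_force: [0.0, 1.0, 1.7]
finger_gap: -0.0004
```

Emit:
move_arm(commands=[[[0, 0, -0.04], [0, 0, 0], -1], [[0, 0, 0], [0, 0, 0], -1]])

```text
clock: 19.25
tcp_pos: [0.5079, -0.1645, 0.0987]
orientation: [-0.079, 0.758, 0.64, 0.093]
wrist_force: [-1.3, 1.3, 4.4]
finger_gap: -0.0002
```

Emit:
move_arm(commands=[[[0, 0, -0.04], [0, 0, 0], -1], [[0, 0, 0], [0, 0, 0], -1]])

```text
clock: 19.45
tcp_pos: [0.508, -0.1645, 0.0979]
orientation: [-0.079, 0.758, 0.64, 0.093]
wrist_force: [-2.4, 1.5, 9.0]
finger_gap: 0.0
```

Emit:
move_arm(commands=[[[0, 0, -0.04], [0, 0, 0], -1], [[0, 0, 0], [0, 0, 0], -1]])

```text
clock: 19.65
tcp_pos: [0.508, -0.1645, 0.0973]
orientation: [-0.078, 0.758, 0.64, 0.093]
wrist_force: [-3.6, 2.4, 16.5]
finger_gap: 0.0
```

Run:
```python
from h import *
f,K,W=cam("side"); save("s11z",cv2.resize(f[100:300,190:370],None,fx=4,fy=3,interpolation=cv2.INTER_CUBIC))
```

```text
(no output)
```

View pics/s11z.png

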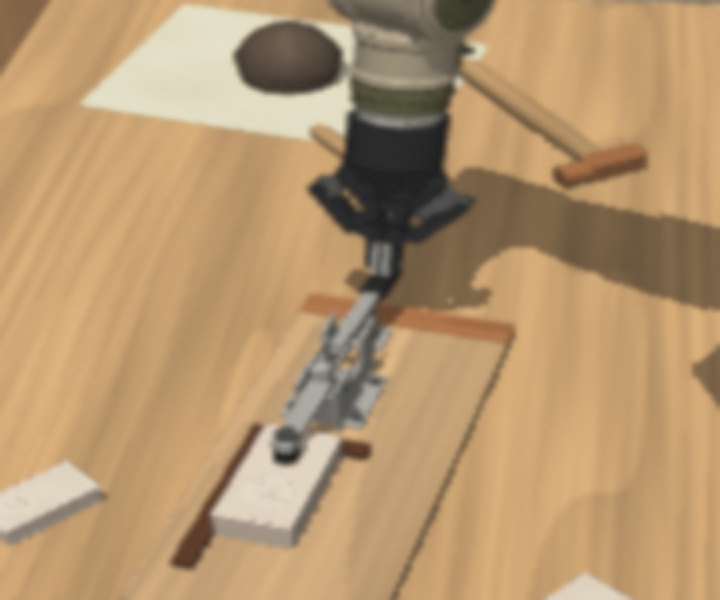

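The force is rising sharply (1.7→4.4→9→16.5 N) with the handle past centre, so this is the stop. I'll bring it to about 21 N.

Emit:
move_arm(commands=[[[0, 0, -0.02], [0, 0, 0], -1], [[0, 0, 0], [0, 0, 0], -1], [[0, 0, 0], [0, 0, 0], -1]])

```text
clock: 20.0
tcp_pos: [0.5081, -0.1645, 0.0971]
orientation: [-0.078, 0.758, 0.64, 0.093]
wrist_force: [-5.5, 1.6, 20.9]
finger_gap: 0.0002
```

Emit:
move_arm(commands=[[[0, 0, -0.008], [0, 0, 0], -1], [[0, 0, 0], [0, 0, 0], -1], [[0, 0, 0], [0, 0, 0], -1], [[0, 0, 0], [0, 0, 0], -1]])

```text
clock: 20.4
tcp_pos: [0.5081, -0.1645, 0.097]
orientation: [-0.078, 0.758, 0.64, 0.094]
wrist_force: [-5.9, 2.6, 22.6]
finger_gap: -0.0
```

Emit:
move_arm(commands=[[[0, 0, 0.1], [0, 0, 0], -1], [[0, 0, 0.2], [0, 0, 0], -1], [[0, 0, 0.5], [0, 0, 0], -1], [[0, 0, 0.8], [0, 0, 0], -1], [[0, 0, 0.8], [0, 0, 0], -1]])

```text
clock: 20.9
tcp_pos: [0.5074, -0.1644, 0.1906]
orientation: [-0.08, 0.758, 0.64, 0.092]
wrist_force: [0.3, -0.6, 0.1]
finger_gap: -0.0003
```

Emit:
move_arm(commands=[[[0, -0.5, 0.8], [0, 0, 0], -1], [[0, -0.5, 0.5], [0, 0, 0], -1], [[0, -0.5, 0], [0, 0, 0], -1], [[0, -0.5, 0], [0, 0, 0], -1], [[0, 0, 0], [0, 0, 0], -1]])

```text
clock: 21.4
tcp_pos: [0.5077, -0.247, 0.2405]
orientation: [-0.079, 0.759, 0.639, 0.093]
wrist_force: [-0.1, 0.8, -0.7]
finger_gap: -0.0
```

Run:
```python
from h import *
s=env.get_state();print(s["tcp_pos"],s["wrist_force"],s["clock"])
f,K,W=cam("side"); save("s12z",cv2.resize(f[130:310,190:370],None,fx=3.3,fy=3.3,interpolation=cv2.INTER_CUBIC)); save("s12",f)
f,K,W=cam("wrist"); save("w12",f)
f,K,W=cam("top"); save("t12",f); save("t12z",cv2.resize(f[165:265,180:340],None,fx=5,fy=5,interpolation=cv2.INTER_CUBIC))
```

```text
[ 0.50767412 -0.24701719  0.2405291 ] [-0.09446957  0.84818872 -0.66015542] 21.4
```

View pics/s12z.png

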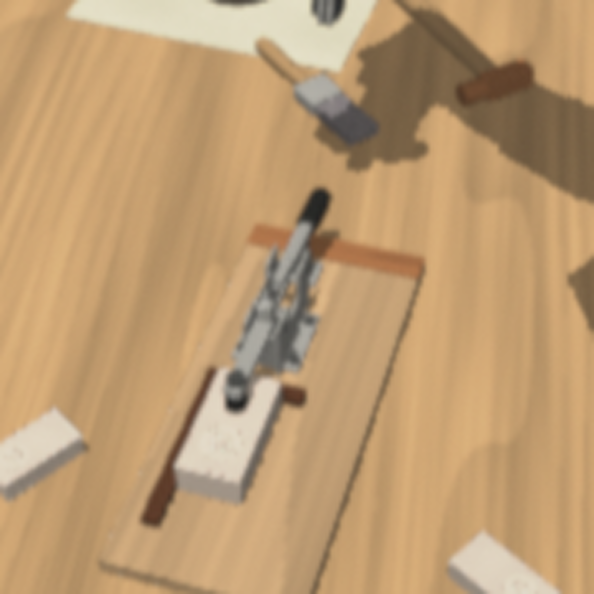

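View pics/w12.png

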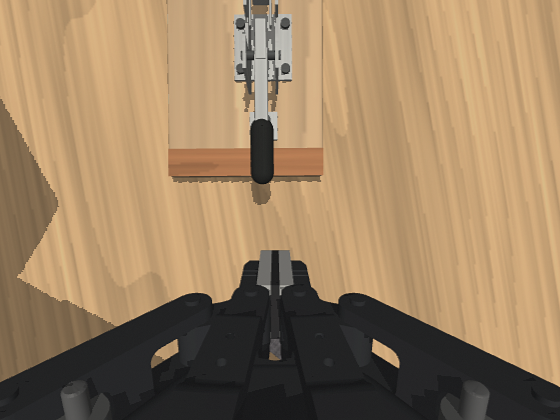

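View pics/t12z.png

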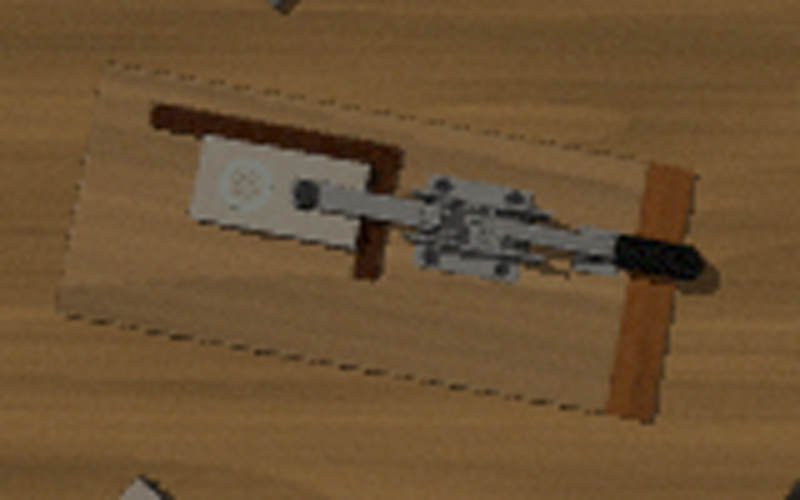

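Run:
```python
from h import *
f,K,W=cam("top")
z=lambda p:(180+(p[0]-2)/5,165+(p[1]-2)/5)
y=np.array([.1613,.9869]);x=np.array([.9869,-.1613])
cor=np.array([ray(K,W,z(p),.028)[:2] for p in [(150,126),(371,166),(355,279)]]) 
P=np.array([ray(K,W,z(p),.05)[:2] for p in [(203,137),(370,165),(357,248),(191,217)]]);c=P.mean(0)
print("to side face",x@(cor[0]-c),x@(cor[1]-c),"to end face",y@(cor[2]-c))
for a,b in [(0,1),(3,2)]: d=P[a]-P[b]; print(np.degrees(np.arctan2(d[1],d[0])))
s=env.get_state();print(s["qvel"].round(3),s["wrist_force"])
job.hand_in()
```

```text
to side face 0.028624347661832757 0.02859038097321625 to end face -0.056520279056164316
81.44788614010784
80.38356674714657
[ 0.009 -0.009  0.002  0.    -0.002 -0.001] [-0.10687157  0.07693093 -1.23094656]
the job is handed in; nothing more can be done
```

I slid the plaster block into the corner of the jig, clamped it, backed the arm off and handed the job in at about 21.5 s. No verdict is reported, so what follows is my own reading.

- **Block:** I gripped it, squared it and slid it until I felt each fence, with the wrist force at about 19 N sideways at most. It first stuck about 4.5 mm short of the side fence, because the arm was pressing it down onto the bed. Unloading the downward force let it slide the rest of the way.
- **Clamp:** I pushed the handle over centre with shut fingers. The force fell to about 2 N past dead centre, then rose sharply at the stop, and I seated it at about 23 N.

**Last checks** (top camera, resolution about 1–2 mm):

| Check | Measured | Flush / square value |
|---|---|---|
| Block centre to side fence face | 28.6 mm | 28 mm |
| Block centre to end fence face | 56.5 mm | 55 mm |
| Block angle, from its two long edges | 80.4° and 81.4° | 80.7° |

- **In the pictures:** The pad was down on the block and the handle stayed down after release. I touched none of the bystanders.
- **Not as certain:** The end-fence reading is 1.5 mm over, close to the 2 mm limit. That disagrees slightly with the firm contact I felt there and with a close wrist-camera reading of about 0.2 mm. I could not measure the pad force or the handle's resting force on the stop directly. I judged them from the force felt at the stop and from the pictures.

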